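# Set the length stop on the bench trimmer

### The job

Raise the trimmer's clear guard gently by its bar until it rests back on its stop, then press the lock button fully down to free the telescoping stop arm. Take the arm's upright grip, draw the arm out along the scale until its pointer lines up with the setting tab, and finish while still holding it there steadily against its return spring. Leave the guard up, do not shift the tab, and leave the bowl, jar and cast alone.

Things in the scene. Friction and masses are not known exactly. Their poses are not given: they have to be found in the camera images.
- trimmer: Small white bench trimmer, fixed to the bench, 190 x 340 mm; every other part below except the bystanders belongs to it. Origin: under it, at bench height. Its x axis points to its back (away from the robot, give or take 0.25 rad of yaw), y to its left along the stop arm's pull direction, z up. Base plate 20 mm high; motor housing at its -y end, 50 mm wide, 111 mm high with its rubber foot; two hinge posts at the back, 120 mm high.
- cover (a joint): Clear guard hinged at the back: 0 = shut (lying level over the machine), 1.75 rad = fully raised on its stop, leaning slightly backwards past upright. It sinks shut if let go low; from upright on it stays where it is left, so it must be swung all the way to its stop, slowly (the bar well under 0.3 m/s). Damped hinge: about 2 to 4 N at the bar lifts it slowly (plus 1.5 N per rad/s). Panel 115 mm deep x 300 mm wide, 5 mm thick (its frame 8 mm).
- cover_hinge (a point): A point on the guard's hinge axis, midway along it, 115 mm above the bench. The axis runs along the trimmer's y; the guard swings up and back about it.
- cover_bar (a point): Centre of the guard's handle bar: round, 12 mm thick, parallel to the hinge, free length 130 mm, 170 mm from the hinge axis; 40 mm of open gap between it and the guard's front edge. When shut it lies at the front, at hinge height, 115 mm above the bench, with nothing taller than 46 mm under it.
- lock (a joint): Lock button: 0 = up (the stop arm is locked), 0.007 m = fully down. The arm is free from 0.0055 m on. It has no spring: pressing needs about 3 to 4 N and it stays down.
- lock_top (a point): Centre of the lock button's top face: a dark upright steel button, 20 mm diameter, standing 16 mm above a 28 mm round boss on the sleeve, top 87 mm above the bench when up. Pressed straight down by 7 mm. Under the shut guard.
- extension (a joint): Extension of the telescoping stop arm: 0 = home, grows to 0.085 m as it is drawn out along the trimmer's +y. A return spring pulls it home with 3 N at home and 7 N fully out, so it goes back if let go. Locked within 1 mm of home until the lock button is down.
- stop_arm: The telescoping stop arm (20 mm square bar); its origin and this entry are the upright black grip on its end: 22 mm (trimmer's x) x 14 mm (trimmer's y) x 48 mm high. Origin at the grip's centre, 78 mm above the bench (it spans 54 to 102 mm); axes as the trimmer's. At home it is 90 mm from the lock button along y.
- pointer (a point): Tip of the stop arm's thin pointer, 59 mm in front (trimmer's -x) of the grip's centre at the same y, 36 mm above the bench, over a scale with short marks each 5 mm and long marks each 10 mm.
- tab (a joint): Where the setting tab is clamped on the scale, as the stop arm extension at which pointer and tab line up (m), 0.035 to 0.075. Not to be moved (a push of 20 N would shift it).
- tab_top (a point): Top of the setting tab: a small upright steel blade, 4 mm wide along the scale, on a 12 mm foot at the scale's front edge, 46 mm above the bench, 14 mm in front of the pointer's line.
- bowl: Bystander: grey mixing bowl, 110 mm across, 55 mm high; origin under its centre.
- jar: Bystander: white jar with cap, 60 mm across, 85 mm high; origin under its centre.
- cast: Bystander: plaster cast block 65 x 60 mm, 27 mm high; origin under its centre.

How it is judged:
By the outcome, as a careful person would: the job done as asked, in the order asked, and still so for the second after the job is handed in, while the arm keeps its last pose, push and grip.
It also fails if it takes over 59 s, if anything falls off the work surface, if the arm or the gripper's body presses on something with over 40 N, if the wrist force passes 120 N, or if a joint passes its speed limit or range.

### The arm

A 7-joint arm with a two-finger parallel gripper is mounted at the origin on the work surface. World frame = base frame: x ahead of the robot, y to its left, z up, the work surface at z = 0. Lengths are in m, angles in rad, forces in N, time in s.
With the tool pointing down it reaches from about 0.4 to 0.875 m from the base axis. Payload 6.5 kg.
Tool frame: the origin (TCP) lies midway between the tips of the shut fingers; the grasp point (between the pads) lies grasp_offset behind it (grasp_offset is the distance from the TCP to the grasp point, in m); z points along the fingers, x is the direction in which the jaws open and shut, and the axes are right-handed (so a half turn about z gives the same grasp; the last joint's range is limited). The gripper opens to 88 mm and grips with 3 to 60 N. Pads are 18 mm wide; open, the fingers measure 123 mm over their backs; the gripper's body (75 mm by 187 mm) begins 45 mm behind the grasp point.
Start: joints at [-1.191, 0.536, -0.004, 1.538, 0.003, 1.067, -0.071], TCP at [0.28, 0.586, 0.239] pointing down, gripper open.
Joint ranges: [-2.7, 2.7], [-0.37, 2.16], [-1.27, 1.26], [0.24, 2.4], [-1.31, 4.45], [0.19, 1.91], [-2.76, 2.76]. Speed limits (rad/s): [2.39, 2.39, 3.14, 3.14, 3.14, 3.14, 3.14].

### API

Orientations are given as a rotation vector (axis times angle).
In Python, from rig import * gives the robot as it stands.
- The arm moves only by the shell command python3 -m inch 'ROWS' [OPENING] [FORCE]. ROWS is JSON, a list of rows, each an object with "translation": the shift along the tool's x, y, z in mm, a list of three; "turn": the turn, a rotation vector about the tool's x, y, z in rad, a list of three. A call has 1 to 20 rows; each row is the pose to reach, as a shift and turn from the pose measured when the call began, along the tool's axes at that moment; what a row does not reach only later rows make up. A row lasts 1/12 s, in which the tool goes at most 41.7 mm and 7.16 degrees, less where a joint would pass 70% of its speed; a pose out of reach is approached as far as the arm can. A call with a gripper value outside its range is refused whole. OPENING is the closure, from -1 (fully open) to 1 (shut), so that 0 is half open, set as the call begins (- or left out, the last holds). The fingers move at their own pace and stop on an object; FORCE is the grip in N (left out, the last holds). Time passes only in rows, so rows that repeat a pose let the fingers close. It gives the time, the measured TCP pose, the force and the opening at its end, in the units of the state.
- get_state(): the state, without advancing time (a new reading comes with each control period).
- capture(name): name is "scene" or "side" or "wrist"; returns (picture, depth): 420x560x3 uint8, red, green, blue; 420x560 float32, m along the optical axis (not along the pixel's ray), 0 where there is no reading.
- get_calibration(name): a dict with "fovy" (degrees; the focal length in pixels is half the picture's height over the tangent of half this angle, whatever the lens; pixels are square), "cx", "cy" (the principal point, pixels), "position" and "attitude" of the camera in the world; the wrist camera has in their place "mount" (4x4, takes a point from camera to tool coordinates, whose origin is the TCP and whose axes are the tool frame's). Camera axes: x right, y down, z forward; pixel columns grow to the right and rows downward; lengths in m; the calibration is good to about 2 mm. A picture is of the moment at which its call begins: read the wrist's pose just before it. get_calibration takes no time and is no camera call.
- sign_off(): hands the job in, once; it reports no verdict.
Trained networks look in the newest picture that a camera, given by its name, has taken for a name from the list of things; names that differ only in an ending like _2 or _b are one class to them, and where a whole thing is asked for, a point or a joint stands for the part that bears it (a point fixed in the world has none). Each returns a list of dicts, best first, with "score" (0 to 1); they miss things now and then, are a little off and sometimes report something else, mostly with a low value. They report only what shows in the picture. A call takes as long as a camera call.
- search_frame(query, camera): "centre" ([x, y, z] in m, in the coordinates of the camera as it stood for that picture, good to about 4 mm: the middle of the surface that is visible of it).
- masks_of(query, camera): "region" (420x560 bool, what is visible of it).
The state is a dict: "time": time; "qpos": joint angles; "qd": joint speeds; "joint_efforts": joint torques, N m; "eef_pos": TCP position; "tcp_rot": TCP orientation; "ft_force": force on the tool from outside, world axes, zero at the start; "wrist_torque": the same for the moment, N m; "opening": finger opening in m.
Only numpy, scipy, OpenCV 4.12 (cv2) and the standard library are available. Lean on these libraries where they do the work, as an engineer would, in place of code of your own. Each camera call takes 0.05 s, during which the arm holds its last target.

## Working session

There is one attempt and no reset: what is moved stays moved. The work goes in short steps, Python scripts to look and compute and a shell command to move; the robot and the scene stay as the last step left them, time stands still between calls to the robot, and variables do not carry over. Pictures are saved under pics/ and viewed, and the job is handed in when it is done.

```bash
ls; mkdir -p pics; cat > h.py <<'E'
from rig import *
import numpy as np, cv2
from scipy.spatial.transform import Rotation as R
def K(n):
    c=get_calibration(n); f=210/np.tan(np.radians(c['fovy'])/2); return c,f
def campose(n,st=None):
    c,f=K(n)
    if 'mount' in c:
        st=st or get_state(); T=np.eye(4);T[:3,:3]=R.from_rotvec(st['tcp_rot']).as_matrix();T[:3,3]=st['eef_pos'];return T@np.array(c['mount'])
    a=np.array(c['attitude'],float);T=np.eye(4)
    T[:3,:3]=a if a.shape==(3,3) else (R.from_rotvec(a) if a.size==3 else R.from_quat(a)).as_matrix()
    T[:3,3]=c['position'];return T
def px(n,u,v,d,T):
    c,f=K(n);p=np.array([(u-c['cx'])*d/f,(v-c['cy'])*d/f,d,1]);return (T@p)[:3]
def proj(n,P,T):
    c,f=K(n);p=np.linalg.inv(T)@np.append(P,1);return np.array([c['cx']+f*p[0]/p[2],c['cy']+f*p[1]/p[2]])
def snap(n,tag):
    T=campose(n);p,d=capture(n);cv2.imwrite(f'pics/{tag}.png',p[:,:,::-1]);np.savez(f'/tmp/{tag}.npz',p=p,d=d,T=T);return p,d,T
E
python3 - <<'E'
from h import *
print(get_state());
for n in['scene','side','wrist']:print(get_calibration(n))
for n in['scene','side']:
    p,d,T=snap(n,n+'0')
    for q in['trimmer','cover_bar','cover_hinge','lock_top','stop_arm','pointer','tab_top']:
        r=search_frame(q,n)
        for x in r[:2]:print(n,q,round(x['score'],2),np.round((T@np.append(x['centre'],1))[:3],4))
E
```

```text
pics
{'time': 0.0, 'qpos': array([-1.19119843,  0.53715649, -0.0044438 ,  1.53885684,  0.00260399,
        1.06733751, -0.07121322]), 'qd': array([ 8.80423850e-04,  1.23906439e-03,  1.57076248e-03, -1.43695453e-03,
       -7.35171779e-04, -6.54057795e-05,  2.38283825e-03]), 'joint_efforts': array([-4.25701255e-04, -5.71001136e+01,  9.90077332e-01, -2.51598501e+01,
       -5.64072642e-02,  1.78981695e-02,  1.56191609e-04]), 'eef_pos': array([0.28001126, 0.58590459, 0.23785167]), 'tcp_rot': array([ 2.65661524e+00,  1.67494821e+00, -2.21293930e-03]), 'ft_force': array([ 0.2671566 ,  0.10069859, -0.3047119 ]), 'wrist_torque': array([0.01523957, 0.02971439, 0.03353054]), 'opening': 0.08792332613970613}
{'fovy': 57.35111164608439, 'cx': 276.9170556902059, 'cy': 207.2817832131738, 'position': array([ 1.15200668, -0.28153485,  0.88679005]), 'attitude': array([-2.13039657, -1.34863856,  0.45609608])}
{'fovy': 52.30697831329887, 'cx': 281.7855546608807, 'cy': 206.95728432945066, 'position': array([0.48719089, 0.63896706, 0.88135703]), 'attitude': array([-0.23101419,  2.91067085, -1.03419746])}
{'fovy': 64.04752195341422, 'cx': 277.69309596162543, 'cy': 210.29623938612198, 'mount': array([[ 9.99999400e-01, -1.04727355e-03, -3.21592738e-04,
         2.32790168e-04],
       [ 1.09532449e-03,  9.61554293e-01,  2.74612712e-01,
        -6.99594943e-02],
       [ 2.16342494e-05, -2.74612900e-01,  9.61554863e-01,
        -1.45331922e-01],
       [ 0.00000000e+00,  0.00000000e+00,  0.00000000e+00,
         1.00000000e+00]])}
scene trimmer 0.61 [ 0.6067 -0.0734  0.1203]
scene cover_bar 0.68 [ 0.5861 -0.0668  0.1134]
scene cover_hinge 0.87 [ 0.6068 -0.0696  0.1164]
scene tab_top 0.36 [ 0.6094 -0.0718  0.1161]
side trimmer 0.62 [ 0.5746 -0.0009  0.1202]
side cover_bar 0.61 [ 0.5809 -0.0421  0.1143]
side cover_hinge 0.85 [0.5703 0.0025 0.1182]
```

View pics/scene0.png

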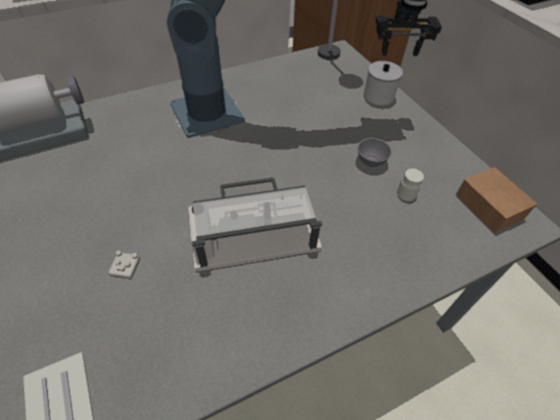

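View pics/side0.png

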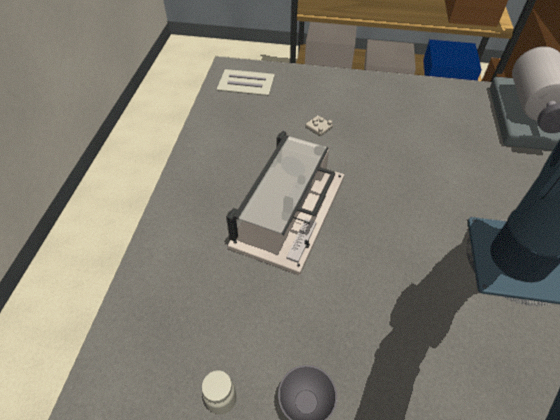

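The scene picture shows the trimmer with the bar at about (250,183) facing the robot. In the side picture it is around (290,200), bar to its right, the bowl at (307,395) and the jar at (218,390). I'll enlarge both and measure.

```bash
python3 - <<'E'
from h import *
a=np.load('/tmp/scene0.npz');b=np.load('/tmp/side0.npz')
c1=cv2.resize(a['p'][165:280,180:330],None,fx=5,fy=5,interpolation=2)[:, :, ::-1]
c2=cv2.resize(b['p'][120:280,220:355],None,fx=5,fy=3.7,interpolation=2)
c2=cv2.resize(b['p'][120:280,220:355],None,fx=3.7,fy=3.7,interpolation=2)[:, :, ::-1]
cv2.imwrite('pics/c1.png',c1);cv2.imwrite('pics/c2.png',c2)
E
```

```text
(no output)
```

View pics/c1.png

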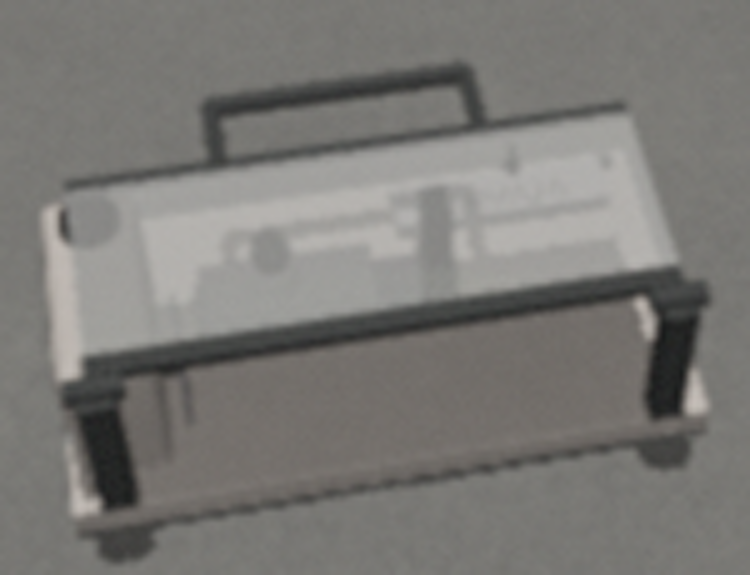

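View pics/c2.png

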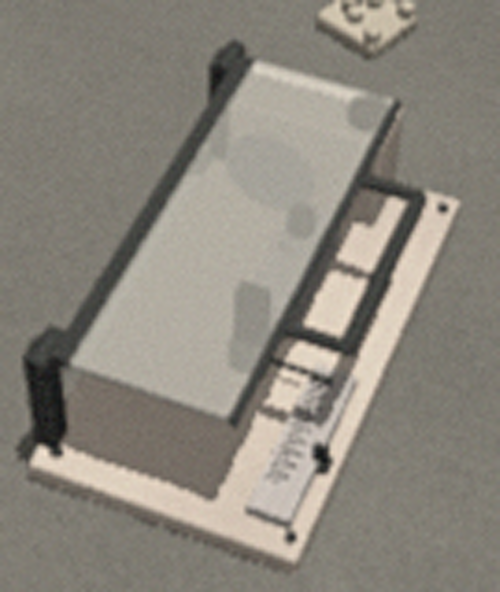

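```bash
cat >> h.py <<'E'
def ray(n,u,v,z,T):
    c,f=K(n);d=T[:3,:3]@np.array([(u-c['cx'])/f,(v-c['cy'])/f,1]);o=T[:3,3];return o+d*(z-o[2])/d[2]
E
python3 - <<'E'
from h import *
a=np.load('/tmp/scene0.npz');b=np.load('/tmp/side0.npz')
S=lambda x,y,z:ray('scene',180+x/5,165+y/5,z,a['T'])
D=lambda x,y,z:ray('side',220+x/3.7,120+y/3.7,z,b['T'])
e1,e2=S(208,103,.118),S(468,70,.118);f1,f2=D(414,197,.118),D(347,345,.118)
h1,h2=S(85,365,.118),S(680,273,.118);g1,g2=D(240,62,.118),D(68,362,.118)
for n,p,q in[('bar S',e1,e2),('bar D',f1,f2),('rear S',h1,h2),('rear D',g1,g2)]:
    print(n,p.round(4),q.round(4),((p+q)/2).round(4),np.linalg.norm(p-q).round(4),'yaw',np.arctan2(-(q-p)[0],(q-p)[1]).round(3))
for nm,A,n,(u,v) in [('tab D',b,'side',(220+320/3.7,120+450/3.7))]: print(nm,ray(n,u,v,.046,A['T']))
for nm,A in(('scene',a),('side',b)):
  pts=[(u,v) for u,v in ([(222,186),(248,183),(273,180)] if nm=='scene' else [(331,173),(324,190),(313,213)])]
  for u,v in pts: 
    w=A['d'][v-1:v+2,u-1:u+2]; print(nm,u,v,px(nm,u,v,w[w>0].min(),A['T']).round(4))
E
```

```text
bar S [ 0.4692 -0.1045  0.118 ] [0.5058 0.0327 0.118 ] [ 0.4875 -0.0359  0.118 ] 0.142 yaw -0.261
bar D [ 0.4717 -0.1001  0.118 ] [0.5021 0.0319 0.118 ] [ 0.4869 -0.0341  0.118 ] 0.1354 yaw -0.227
rear S [ 0.6037 -0.2176  0.118 ] [0.6763 0.0698 0.118 ] [ 0.64   -0.0739  0.118 ] 0.2964 yaw -0.247
rear D [ 0.6059 -0.213   0.118 ] [0.6683 0.0724 0.118 ] [ 0.6371 -0.0703  0.118 ] 0.2921 yaw -0.215
tab D [0.51134193 0.06234954 0.046     ]
scene 222 186 [ 0.4738 -0.1047  0.1212]
scene 248 183 [ 0.4928 -0.0375  0.1211]
scene 273 180 [0.5105 0.0287 0.1204]
side 331 173 [ 0.4741 -0.0932  0.1255]
side 324 190 [ 0.4858 -0.039   0.1216]
side 313 213 [0.5039 0.0337 0.1209]
```

```bash
python3 - <<'E'
import rig
print([x for x in dir(rig) if not x.startswith('__')]); print(getattr(rig,'grasp_offset',None))
from h import *
a=np.load('/tmp/scene0.npz');b=np.load('/tmp/side0.npz')
S=lambda x,y,z:ray('scene',180+x/5,165+y/5,z,a['T'])
D=lambda x,y,z:ray('side',220+x/3.7,120+y/3.7,z,b['T'])
print('lock',S(272,240,.087),D(301,222,.087))
print('grip top',S(437,195,.102),D(255,290,.102))
print(R.from_rotvec(get_state()['tcp_rot']).as_matrix().round(3))
E
```

```text
['Unreachable', 'capture', 'get_calibration', 'get_state', 'grasp_offset', 'masks_of', 'search_frame', 'sign_off']
0.0187
lock [ 0.54705249 -0.10091061  0.087     ] [ 0.54528929 -0.09406073  0.087     ]
grip top [ 0.56699204 -0.01423963  0.102     ] [ 0.56596939 -0.01626217  0.102     ]
[[ 0.431  0.902  0.   ]
 [ 0.902 -0.431  0.   ]
 [ 0.     0.    -1.   ]]
```

```bash
cat >> h.py <<'E'
def delta(P,yaw=None,tilt=None):
    s=get_state();M=R.from_rotvec(s['tcp_rot'])
    d=M.inv().apply(np.array(P)-s['eef_pos'])*1000
    if yaw is not None:
        # yaw = world azimuth of tool x, tool down
        c,q=np.cos(yaw),np.sin(yaw);G=np.array([[c,q,0],[q,-c,0],[0,0,-1.]])
        print('turn',(M.inv()*R.from_matrix(G)).as_rotvec().round(3))
    print('shift',d.round(1))
E
python3 - <<'E'
from h import *
delta([.488,-.036,.24],-.24)
E
```

```text
turn [-0.    -0.     1.365]
shift [-472.1  455.8   -1.3]
```

```bash
python3 -m inch '[{"translation":[-10,10,0],"turn":[0,0,0.03]},{"translation":[-30,29,0],"turn":[0,0,0.1]},{"translation":[-57,55,0],"turn":[0,0,0.18]},{"translation":[-85,82,0],"turn":[0,0,0.26]},{"translation":[-113,109,0],"turn":[0,0,0.34]},{"translation":[-141,136,0],"turn":[0,0,0.42]},{"translation":[-169,163,0],"turn":[0,0,0.5]},{"translation":[-197,190,0],"turn":[0,0,0.58]},{"translation":[-225,217,0],"turn":[0,0,0.66]},{"translation":[-253,244,0],"turn":[0,0,0.74]},{"translation":[-281,271,0],"turn":[0,0,0.82]},{"translation":[-309,298,0],"turn":[0,0,0.9]},{"translation":[-337,325,0],"turn":[0,0,0.98]},{"translation":[-365,352,0],"turn":[0,0,1.06]},{"translation":[-393,379,0],"turn":[0,0,1.14]},{"translation":[-421,406,0],"turn":[0,0,1.22]},{"translation":[-445,430,0],"turn":[0,0,1.3]},{"translation":[-463,447,0],"turn":[0,0,1.35]},{"translation":[-472,456,0],"turn":[0,0,1.365]},{"translation":[-472,456,0],"turn":[0,0,1.365]}]' 0.3
python3 - <<'E'
from h import *
import time
print(get_state()['qpos'],get_state()['opening'])
p,d,T=snap('wrist','w1')
for q in['cover_bar','lock_top','stop_arm','tab_top','pointer']:
    for x in search_frame(q,'wrist')[:2]:print(q,round(x['score'],2),np.round((T@np.append(x['centre'],1))[:3],4))
E
```

```text
time: 2.47
eef_pos: [0.4888, -0.0385, 0.2389]
tcp_rot: [3.117, -0.382, 0.002]
ft_force: [0.5, 1.2, -0.6]
opening: 0.0311
[-0.45596498  0.28527269  0.5301403   1.9762822  -0.17792365  0.92426098
 -0.07966287] 0.031080273762243392
cover_bar 0.83 [ 0.592  -0.007   0.1157]
cover_bar 0.36 [0.5122 0.0533 0.0313]
stop_arm 0.58 [ 0.5332 -0.0058  0.0386]
stop_arm 0.55 [0.5141 0.0567 0.0269]
tab_top 0.42 [0.5116 0.056  0.0275]
pointer 0.67 [ 0.5289 -0.0041  0.0375]
```

View pics/w1.png

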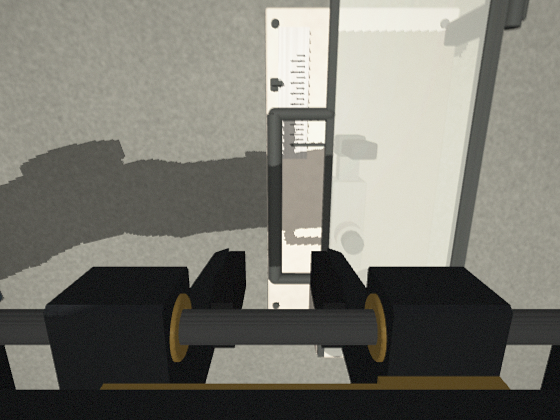

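The wrist view shows the bar running from (277,115) to (276,278), the tab at (276,84), and the pointer near (315,145). I'll turn these pixels into positions.

```bash
python3 - <<'E'
from h import *
a=np.load('/tmp/w1.npz');T=a['T']
cv2.imwrite('pics/w1c.png',cv2.resize(a['p'][0:300,250:520],None,fx=2,fy=2,interpolation=2)[:,:,::-1])
p,q=ray('wrist',276,115,.12,T),ray('wrist',275,278,.12,T)
print(p,q,(p+q)/2,np.linalg.norm(p-q),np.arctan2(-(p-q)[0],(p-q)[1]))
d=a['d']
for u,v in[(276,115),(275,190),(275,250),(276,84)]:
    w=d[v-2:v+3,u-2:u+3];print(px('wrist',u,v,w[w>0].min(),T))
print('tab',ray('wrist',276,84,.046,T))
delta([.488,-.036,.12])
E
```

```text
[0.50525569 0.02966249 0.12      ] [ 0.47122386 -0.1021542   0.12      ] [ 0.48823978 -0.03624585  0.12      ] 0.13613891207738862 -0.25265823276135096
[0.50525939 0.02966346 0.12158475]
[ 0.49044875 -0.02598396  0.12209138]
[ 0.47787253 -0.07584472  0.12234182]
[0.51194908 0.05692535 0.0466519 ]
tab [0.51196081 0.05697768 0.046     ]
shift [  0.6   1.8 118.6]
```

View pics/w1c.png

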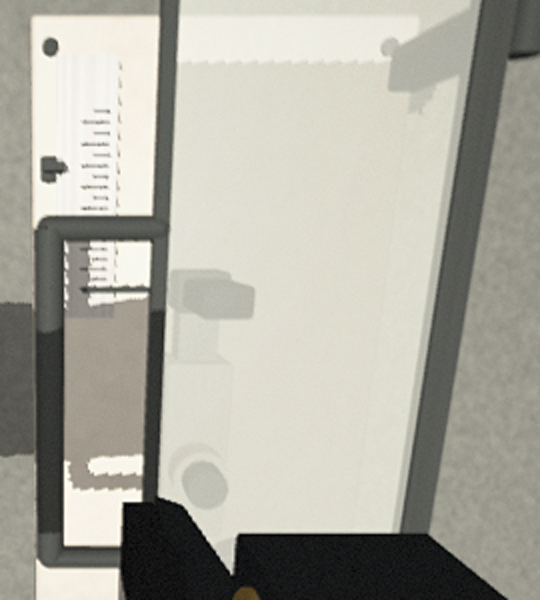

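```bash
python3 -m inch '[{"translation":[-1,1,15],"turn":[0,0,0]},{"translation":[-1,2,40],"turn":[0,0,0]},{"translation":[-1,2,65],"turn":[0,0,0]},{"translation":[-1,2,90],"turn":[0,0,0]},{"translation":[-1,2,115],"turn":[0,0,0]},{"translation":[-1,2,132],"turn":[0,0,0]},{"translation":[-1,2,142],"turn":[0,0,0]},{"translation":[-1,2,143],"turn":[0,0,0]}]'
python3 -m inch '[{"translation":[0,0,0],"turn":[0,0,0]},{"translation":[0,0,0],"turn":[0,0,0]},{"translation":[0,0,0],"turn":[0,0,0]},{"translation":[0,0,0],"turn":[0,0,0]},{"translation":[0,0,0],"turn":[0,0,0]}]' 1 25
python3 - <<'E'
from h import *
s=get_state();print(s);snap('side','s1');snap('wrist','w2')
E
```

```text
time: 3.43
eef_pos: [0.4852, -0.0349, 0.0942]
tcp_rot: [-3.119, 0.368, 0.006]
ft_force: [-0.3, 0.5, -0.4]
opening: 0.0309
time: 3.85
eef_pos: [0.4875, -0.0349, 0.0954]
tcp_rot: [-3.119, 0.368, -0.002]
ft_force: [5.3, -0.4, -0.7]
opening: 0.0106
{'time': 3.85, 'qpos': array([-0.346098  ,  0.52202767,  0.40915988,  2.07842642, -0.35688097,
        0.60632544,  0.0755724 ]), 'qd': array([ 0.00232188,  0.00328494, -0.00178383,  0.0002213 , -0.00302854,
       -0.00238771,  0.00052209]), 'joint_efforts': array([-1.32792634e-01, -4.27271211e+01,  5.55469081e+00, -1.21576729e+01,
        1.82068138e-01,  1.57788344e+00,  3.18306929e-02]), 'eef_pos': array([ 0.4874663 , -0.03494029,  0.09535709]), 'tcp_rot': array([-3.11910462e+00,  3.68045787e-01, -1.92684120e-03]), 'ft_force': array([ 5.29207284, -0.39873618, -0.71272383]), 'wrist_torque': array([-0.15193811, -0.88307129, -0.03652688]), 'opening': 0.010634911039901433}
```

View pics/w2.png

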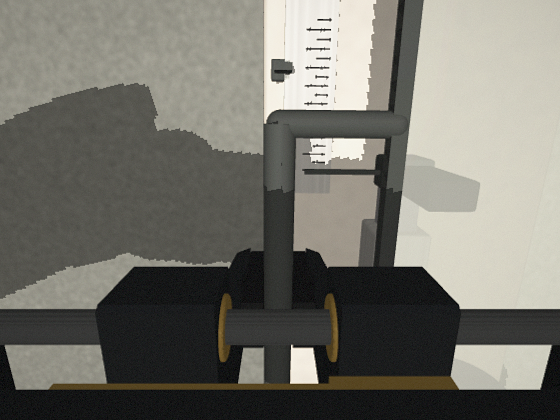

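View pics/s1.png

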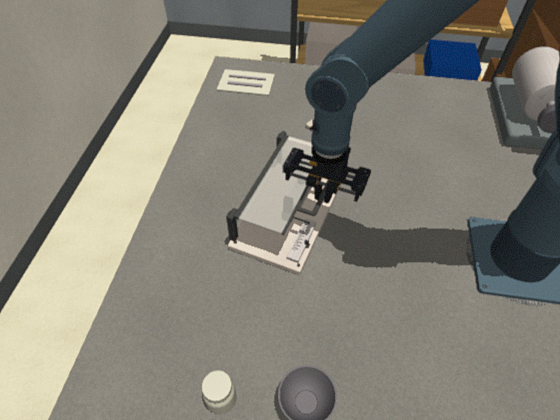

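The bar sits between the fingers at about (280,290) in the wrist view, with the opening at 10.6 mm. Now I'll lift it slowly along the arc.

```bash
python3 -m inch '[{"translation":[0,0,-3.4],"turn":[0,0,0]},{"translation":[0.2,0,-8.5],"turn":[0,0,0]},{"translation":[0.7,0,-15.3],"turn":[0,0,0]},{"translation":[1.4,0,-22],"turn":[0,0,0]},{"translation":[2.4,0,-28.8],"turn":[0,0,0]},{"translation":[3.7,0,-35.4],"turn":[0,0,0]},{"translation":[5.3,0,-42.1],"turn":[0,0,0]},{"translation":[7.1,0,-48.6],"turn":[0,0,0]},{"translation":[9.2,0,-55.1],"turn":[0,0,0]},{"translation":[11.5,0,-61.5],"turn":[0,0,0]}]'
python3 - <<'E'
from h import *
snap('side','s2');snap('wrist','w3');snap('scene','c3');print(get_state()['opening'])
E
```

```text
time: 4.78
eef_pos: [0.4998, -0.038, 0.1577]
tcp_rot: [-3.119, 0.368, -0.006]
ft_force: [8.7, -1.7, -6.5]
opening: 0.0096
0.00989952239336433
```

View pics/w3.png

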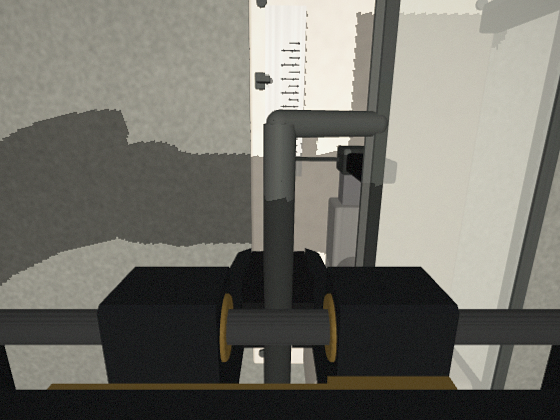

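View pics/c3.png

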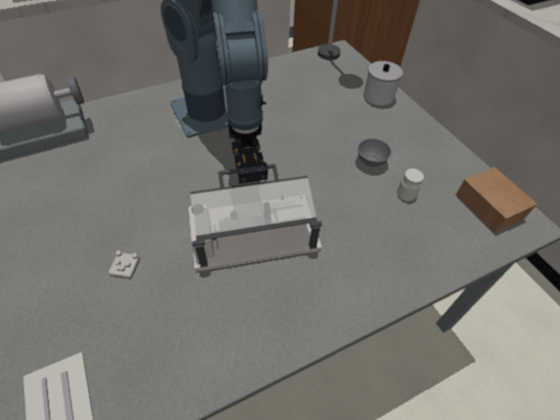

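The wrist view shows the bar still held at about (280,200), and the guard has begun to open. The force toward +x is mild, so I'll shift +2 mm in x and continue along the arc.

```bash
python3 -m inch '[{"translation":[3.5,0,-6.2],"turn":[0,0,0]},{"translation":[7.5,0,-12.4],"turn":[0,0,0]},{"translation":[10.6,0,-18.5],"turn":[0,0,0]},{"translation":[13.9,0,-24.4],"turn":[0,0,0]},{"translation":[17.5,0,-30.2],"turn":[0,0,0]},{"translation":[21.3,0,-35.8],"turn":[0,0,0]},{"translation":[25.4,0,-41.3],"turn":[0,0,0]},{"translation":[29.6,0,-46.6],"turn":[0,0,0]},{"translation":[34.1,0,-51.7],"turn":[0,0,0]},{"translation":[38.8,0,-56.7],"turn":[0,0,0]},{"translation":[43.6,0,-61.4],"turn":[0,0,0]},{"translation":[48.7,0,-66],"turn":[0,0,0]},{"translation":[53.9,0,-70.3],"turn":[0,0,0]},{"translation":[59.3,0,-74.5],"turn":[0,0,0]},{"translation":[64.8,1,-78.4],"turn":[0,0,0]},{"translation":[70.5,1,-82.1],"turn":[0,0,0]},{"translation":[76.4,1,-85.6],"turn":[0,0,0]},{"translation":[82.3,1,-88.8],"turn":[0,0,0]}]'
python3 - <<'E'
from h import *
s=get_state();print(s['opening'],R.from_rotvec(s['tcp_rot']).as_matrix().round(3));snap('scene','c4')
snap('wrist','w4')
E
```

```text
time: 6.43
eef_pos: [0.5795, -0.058, 0.2442]
tcp_rot: [3.119, -0.368, 0.004]
ft_force: [12.3, -1.1, -32.6]
opening: 0.0093
0.009328567230806384 [[ 0.973 -0.233  0.002]
 [-0.233 -0.973 -0.001]
 [ 0.003  0.001 -1.   ]]
```

View pics/w4.png

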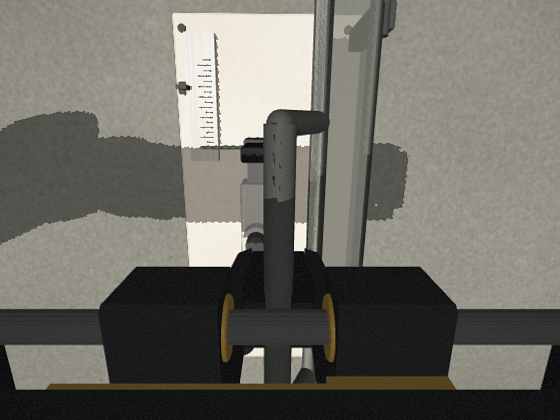

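View pics/c4.png

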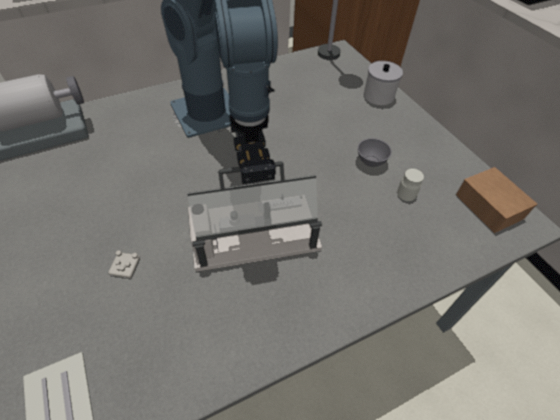

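The wrist view shows the bar still gripped at about (280,200) and the guard at roughly 65°. The -32 N in z means I'm pulling outward, so I'll tighten the arc radius and check the force.

```bash
python3 -m inch '[{"translation":[3.2,0,1],"turn":[0,0,0]},{"translation":[9.9,0,0.4],"turn":[0,0,0]},{"translation":[16.2,0,-0.9],"turn":[0,0,0]},{"translation":[22.2,0,-2.9],"turn":[0,0,0]},{"translation":[28.3,0,-4.7],"turn":[0,0,0]}]'
```

```text
time: 6.95
eef_pos: [0.6082, -0.0652, 0.2527]
tcp_rot: [-3.12, 0.369, -0.008]
ft_force: [-6.5, 0.3, 12.6]
opening: 0.0084
```

```bash
python3 -m inch '[{"translation":[6.8,0,-2.2],"turn":[0,0,0]},{"translation":[13.4,0,-3.6],"turn":[0,0,0]},{"translation":[20.1,0,-4.8],"turn":[0,0,0]},{"translation":[26.8,0,-5.7],"turn":[0,0,0]},{"translation":[33.5,0,-6.3],"turn":[0,0,0]},{"translation":[40.3,0,-6.6],"turn":[0,0,0]},{"translation":[47.1,0,-6.7],"turn":[0,0,0]},{"translation":[53.8,0,-6.5],"turn":[0,0,0]}]'
python3 - <<'E'
from h import *
snap('scene','c5');snap('wrist','w5')
E
```

```text
time: 7.62
eef_pos: [0.6605, -0.0782, 0.2589]
tcp_rot: [3.12, -0.369, 0.005]
ft_force: [-2.5, -0.8, -8.7]
opening: 0.0091
```

View pics/w5.png

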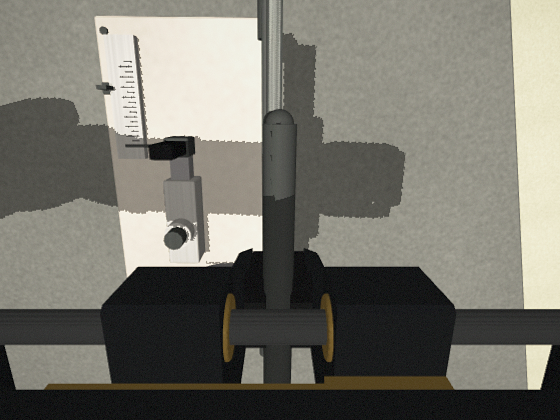

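View pics/c5.png

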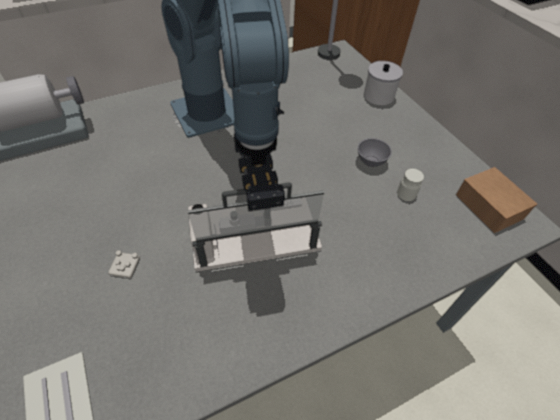

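The wrist view shows the guard edge-on at about column 272, so it is just past upright. I'll continue gently to the stop.

```bash
python3 -m inch '[{"translation":[5,0,0.5],"turn":[0,0,0]},{"translation":[10,0,1],"turn":[0,0,0]},{"translation":[15,0,1.8],"turn":[0,0,0]},{"translation":[19,0,2.6],"turn":[0,0,0]},{"translation":[22,0,3.3],"turn":[0,0,0]},{"translation":[24,0,3.8],"turn":[0,0,0]},{"translation":[24,0,3.8],"turn":[0,0,0]}]'
```

```text
time: 8.3
eef_pos: [0.6819, -0.0835, 0.256]
tcp_rot: [-3.119, 0.37, 0.003]
ft_force: [-17.6, 1.7, 5.3]
opening: 0.0084
```

```bash
python3 -m inch '[{"translation":[0,0,0],"turn":[0,0,0]},{"translation":[0,0,0],"turn":[0,0,0]},{"translation":[0,0,0],"turn":[0,0,0]},{"translation":[0,0,0],"turn":[0,0,0]}]' 0.3
python3 -m inch '[{"translation":[0,0,-5],"turn":[0,0,0]},{"translation":[0,0,-15],"turn":[0,0,0]},{"translation":[0,0,-30],"turn":[0,0,0]},{"translation":[0,0,-50],"turn":[0,0,0]},{"translation":[0,0,-65],"turn":[0,0,0]},{"translation":[0,0,-75],"turn":[0,0,0]}]'
python3 - <<'E'
from h import *
print(get_state()['qpos'])
snap('scene','c6');snap('side','s6')
p,d,T=snap('wrist','w6')
for q in['cover_bar','lock_top','stop_arm','tab_top','pointer']:
    for x in search_frame(q,'wrist')[:2]:print(q,round(x['score'],2),np.round((T@np.append(x['centre'],1))[:3],4))
E
```

```text
time: 8.63
eef_pos: [0.6835, -0.0833, 0.2572]
tcp_rot: [-3.119, 0.369, -0.003]
ft_force: [-0.4, -0.5, 0.5]
opening: 0.0304
time: 9.13
eef_pos: [0.6844, -0.0836, 0.3353]
tcp_rot: [-3.119, 0.368, -0.009]
ft_force: [-0.2, 0.7, 0.5]
opening: 0.0305
[-0.26190171  0.57147612  0.52019289  1.33224471 -0.2840261   1.30518151
  0.02684182]
cover_bar 0.79 [ 0.6817 -0.0548  0.2421]
lock_top 0.63 [ 0.5537 -0.1039  0.0833]
lock_top 0.39 [ 0.5955 -0.0357  0.0166]
stop_arm 0.58 [ 0.5754 -0.0202  0.0483]
stop_arm 0.29 [0.5154 0.0569 0.0269]
tab_top 0.42 [0.5139 0.0593 0.0265]
pointer 0.96 [ 0.5713 -0.0173  0.0465]
```

View pics/w6.png

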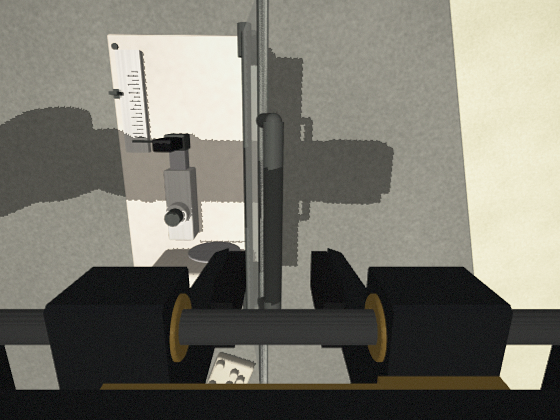

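View pics/s6.png

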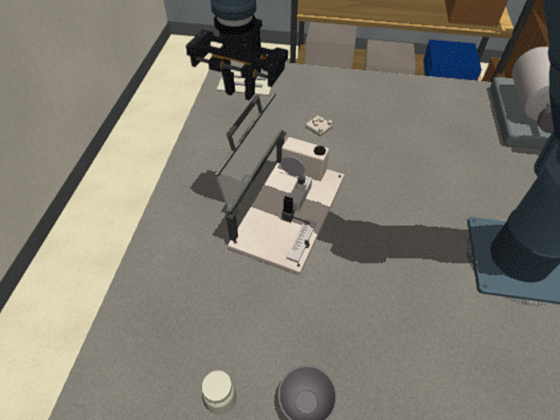

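The guard rests back on its stop: the wrist view shows the bar at about (272,210), the lock at (175,215), the grip at (183,140) and the tab at (116,93). Next I'll compute targets for the button.

```bash
python3 - <<'E'
from h import *
a=np.load('/tmp/w6.npz');T=a['T'];d=a['d']
cv2.imwrite('pics/w6c.png',cv2.resize(a['p'][30:250,100:290],None,fx=2.7,fy=2.7,interpolation=2)[:,:,::-1])
for n,(u,v),z in[('lock',(172,217),.087),('grip',(180,141),.102),('tab',(114,93),.046),('ptr',(133,141),.036)]:
    w=d[v-1:v+2,u-1:u+2];print(n,ray('wrist',u,v,z,T).round(4),px('wrist',u,v,w[w>0].min(),T).round(4))
L=.5*np.array([0.547+.549,-.10-.10,0])
delta([.549,-.1,.2],np.pi/2-.245)
E
```

```text
lock [ 0.5499 -0.1018  0.087 ] [ 0.55   -0.1017  0.0874]
grip [ 0.5919 -0.0171  0.102 ] [ 0.5826 -0.0172  0.0695]
tab [0.5157 0.0563 0.046 ] [0.5159 0.0563 0.0465]
ptr [ 0.514  -0.0031  0.036 ] [ 0.5151 -0.0032  0.0386]
turn [-1.000e-03 -1.000e-03 -1.561e+00]
shift [-126.3   47.7  131. ]
```

View pics/w6c.png

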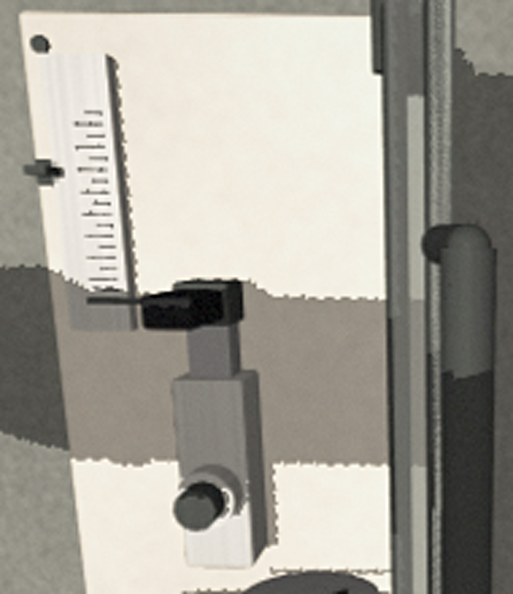

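```bash
python3 -m inch '[{"translation":[-8,2,0],"turn":[0,0,-0.04]},{"translation":[-25,6,0],"turn":[0,0,-0.12]},{"translation":[-45,12,0],"turn":[0,0,-0.23]},{"translation":[-70,18,0],"turn":[0,0,-0.34]},{"translation":[-95,26,0],"turn":[0,0,-0.45]},{"translation":[-115,34,0],"turn":[0,0,-0.56]},{"translation":[-126,40,8],"turn":[0,0,-0.67]},{"translation":[-126,44,22],"turn":[0,0,-0.78]},{"translation":[-126,47,40],"turn":[0,0,-0.89]},{"translation":[-126,48,60],"turn":[0,0,-1.0]},{"translation":[-126,48,80],"turn":[0,0,-1.11]},{"translation":[-126,48,98],"turn":[0,0,-1.22]},{"translation":[-126,48,112],"turn":[0,0,-1.33]},{"translation":[-126,48,122],"turn":[0,0,-1.44]},{"translation":[-126,48,129],"turn":[0,0,-1.52]},{"translation":[-126,48,131],"turn":[0,0,-1.56]},{"translation":[-126,48,131],"turn":[0,0,-1.56]}]' 1 20
python3 - <<'E'
from h import *
print(get_state()['qpos'])
p,d,T=snap('wrist','w7')
s=get_state();print(s['eef_pos'],R.from_rotvec(s['tcp_rot']).as_matrix().round(3))
for q in['lock_top','stop_arm','tab_top','pointer']:
    for x in search_frame(q,'wrist')[:2]:print(q,round(x['score'],2),np.round((T@np.append(x['centre'],1))[:3],4))
E
```

```text
time: 10.95
eef_pos: [0.5484, -0.1004, 0.1988]
tcp_rot: [-2.474, -1.932, 0.001]
ft_force: [0.3, -0.5, 0.3]
opening: 0.0005
[-0.05289315  0.43200688  0.19890521  1.83152937 -0.10801944  0.89086411
  1.52243346]
[ 0.5487831  -0.1004179   0.19941432] [[ 0.245  0.97  -0.001]
 [ 0.97  -0.245  0.001]
 [ 0.001 -0.002 -1.   ]]
lock_top 0.72 [ 0.5572 -0.047   0.0215]
lock_top 0.69 [ 0.5481 -0.1035  0.0836]
stop_arm 0.63 [ 0.5634 -0.0237  0.0542]
tab_top 0.66 [ 0.6758 -0.001   0.1462]
tab_top 0.58 [0.5133 0.0541 0.0321]
pointer 0.97 [ 0.5598 -0.0211  0.0507]
```

View pics/w7.png

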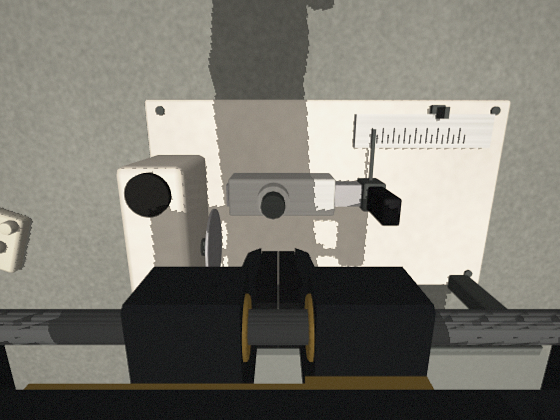

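The wrist view shows the lock top at (272,205), the grip top near (385,207), the pointer tip at (374,130), and the tab at (438,110).

```bash
python3 - <<'E'
from h import *
a=np.load('/tmp/w7.npz');T=a['T'];d=a['d']
cv2.imwrite('pics/w7c.png',cv2.resize(a['p'][90:240,220:510],None,fx=2.7,fy=2.7,interpolation=2)[:,:,::-1])
Y=np.array([.245,.97,0]);X=np.array([.97,-.245,0])
for n,(u,v),z in[('lock',(272,205),.087),('grip',(388,210),.102),('tab',(438,110),.046),('ptr',(374,130),.036)]:
    w=d[v-1:v+2,u-1:u+2];p=ray('wrist',u,v,z,T);print(n,p.round(4),px('wrist',u,v,w[w>0].min(),T).round(4),X@p,Y@p)
E
```

```text
lock [ 0.5462 -0.1044  0.087 ] [ 0.546  -0.1043  0.0877] 0.5553894353866519 0.032599371848329395
grip [ 0.5674 -0.0197  0.102 ] [ 0.5674 -0.0197  0.1019] 0.5551596713301438 0.11987837092880244
tab [0.5099 0.0502 0.046 ] [0.5109 0.0546 0.0361] 0.48235236535423914 0.17361295294648524
ptr [ 0.5141 -0.0029  0.036 ] [ 0.5137 -0.0039  0.04  ] 0.49942452044877567 0.12319405910859359
```

View pics/w7c.png

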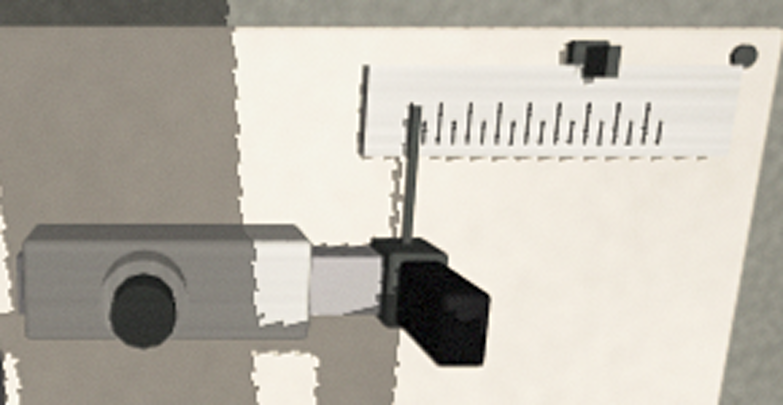

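```bash
python3 -m inch '[{"translation":[-2,0,12],"turn":[0,0,0]},{"translation":[-2,0,35],"turn":[0,0,0]},{"translation":[-2,0,60],"turn":[0,0,0]},{"translation":[-2,0,85],"turn":[0,0,0]},{"translation":[-2,0,98],"turn":[0,0,0]},{"translation":[-2,0,104],"turn":[0,0,0]},{"translation":[-2,0,107],"turn":[0,0,0]}]'
python3 -m inch '[{"translation":[0,0,2],"turn":[0,0,0]},{"translation":[0,0,4],"turn":[0,0,0]},{"translation":[0,0,6],"turn":[0,0,0]},{"translation":[0,0,8],"turn":[0,0,0]},{"translation":[0,0,9.5],"turn":[0,0,0]},{"translation":[0,0,11],"turn":[0,0,0]}]'
```

```text
time: 11.78
eef_pos: [0.5487, -0.1021, 0.0927]
tcp_rot: [-2.477, -1.93, -0.0]
ft_force: [0.9, 0.3, 0.3]
opening: 0.0007
time: 12.28
eef_pos: [0.5495, -0.1022, 0.0822]
tcp_rot: [2.478, 1.931, 0.002]
ft_force: [0.0, -1.0, 2.9]
opening: 0.0002
```

```bash
python3 -m inch '[{"translation":[0,0,1],"turn":[0,0,0]},{"translation":[0,0,2],"turn":[0,0,0]},{"translation":[0,0,3],"turn":[0,0,0]},{"translation":[0,0,4],"turn":[0,0,0]}]'
python3 -m inch '[{"translation":[0,0,1],"turn":[0,0,0]},{"translation":[0,0,2],"turn":[0,0,0]},{"translation":[0,0,2],"turn":[0,0,0]}]'
```

```text
time: 12.62
eef_pos: [0.5496, -0.1022, 0.0801]
tcp_rot: [-2.478, -1.93, -0.003]
ft_force: [-9.3, 2.1, 35.5]
opening: 0.0005
time: 12.87
eef_pos: [0.5496, -0.1022, 0.0802]
tcp_rot: [-2.478, -1.929, -0.003]
ft_force: [-8.5, 1.6, 26.8]
opening: 0.0004
```

```bash
python3 - <<'E'
from h import *
a=np.load('/tmp/w7.npz');T=a['T'];d=a['d']
for u,v in[(348,195),(340,200),(320,190),(366,190),(370,185)]:
    print(u,v,px('wrist',u,v,d[v,u],T).round(4))
delta([.568,-.0165,.150],np.pi/2-.245)
E
```

```text
348 195 [ 0.5646 -0.038   0.0452]
340 200 [ 0.5672 -0.0461  0.0459]
320 190 [ 0.5518 -0.0625  0.0535]
366 190 [ 0.5614 -0.0232  0.0546]
370 185 [ 0.5579 -0.0189  0.0541]
turn [ 0.    -0.002 -0.003]
shift [ 87.8  -3.2 -69.6]
```

```bash
python3 -m inch '[{"translation":[0,0,-8],"turn":[0,0,0]},{"translation":[0,0,-25],"turn":[0,0,0]},{"translation":[0,0,-50],"turn":[0,0,0]},{"translation":[10,0,-65],"turn":[0,0,0]},{"translation":[30,-1,-70],"turn":[0,0,0]},{"translation":[55,-2,-70],"turn":[0,0,0]},{"translation":[75,-2,-70],"turn":[0,0,0]},{"translation":[86,-3,-70],"turn":[0,0,0]},{"translation":[88,-3,-70],"turn":[0,0,0]},{"translation":[88,-3,-70],"turn":[0,0,0]}]' -0.14
python3 - <<'E'
from h import *
p,d,T=snap('wrist','w8');snap('side','s8');snap('scene','c8')
for q in['lock_top','stop_arm','tab_top','pointer']:
    for x in search_frame(q,'wrist')[:2]:print(q,round(x['score'],2),np.round((T@np.append(x['centre'],1))[:3],4))
E
```

```text
time: 13.7
eef_pos: [0.5679, -0.0163, 0.1501]
tcp_rot: [-2.477, -1.93, -0.002]
ft_force: [0.2, 0.3, 0.0]
opening: 0.0501
lock_top 0.63 [ 0.5485 -0.1006  0.0793]
stop_arm 0.97 [ 0.5637 -0.0211  0.0504]
tab_top 0.51 [0.5134 0.0559 0.0363]
pointer 0.57 [ 0.5612 -0.0186  0.0511]
```

View pics/w8.png

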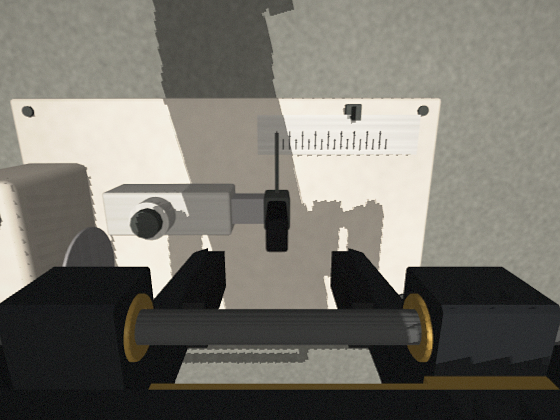

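View pics/c8.png

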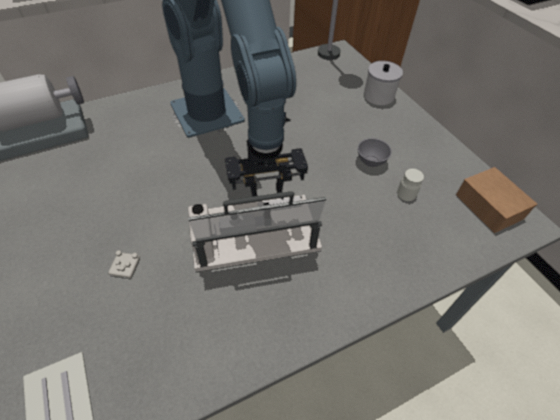

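The wrist view shows the grip at (277,225) centred between the fingers, the pointer tip at (277,133), the tab at (352,110), and the lock down at z≈0.079.

```bash
python3 - <<'E'
from h import *
a=np.load('/tmp/w8.npz');T=a['T'];d=a['d']
cv2.imwrite('pics/w8c.png',cv2.resize(a['p'][90:260,240:440],None,fx=3.5,fy=3.5,interpolation=2)[:,:,::-1])
Y=np.array([.245,.97,0]);X=np.array([.97,-.245,0])
for n,(u,v),z in[('grip',(277,238),.102),('tab',(352,110),.046),('ptr',(277,133),.036)]:
    p=ray('wrist',u,v,z,T);print(n,p.round(4),px('wrist',u,v,d[v,u],T).round(4),X@p,Y@p)
s=get_state();print(X@s['eef_pos'],Y@s['eef_pos'])
E
```

```text
grip [ 0.5708 -0.0173  0.102 ] [ 0.5712 -0.0174  0.1009] 0.557898802713583 0.12302956603271285
tab [0.5102 0.0531 0.046 ] [0.5108 0.0561 0.0319] 0.4819306907119993 0.176523244803594
ptr [ 0.5131 -0.0027  0.036 ] [ 0.5131 -0.0027  0.0374] 0.4984078246645134 0.12305901065415227
0.5552981577958783 0.1223928097175593
```

View pics/w8c.png

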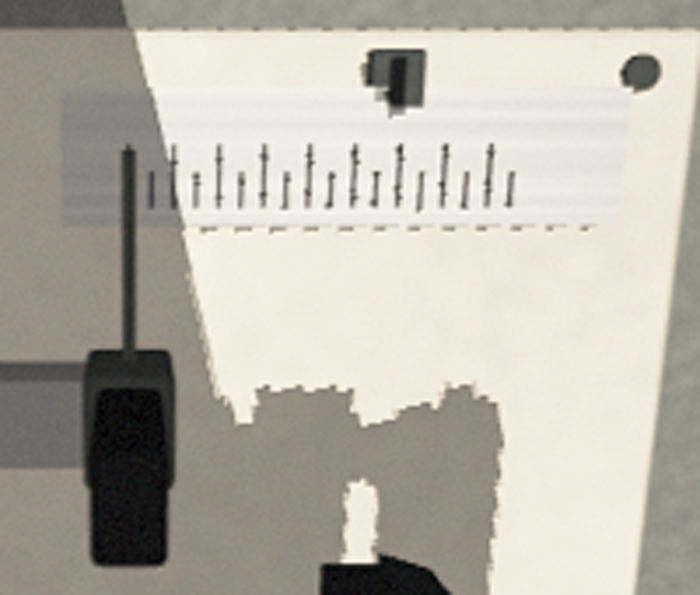

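```bash
python3 -m inch '[{"translation":[0,1,10],"turn":[0,0,0]},{"translation":[0,2,28],"turn":[0,0,0]},{"translation":[0,2,50],"turn":[0,0,0]},{"translation":[0,2,68],"turn":[0,0,0]},{"translation":[0,2,79],"turn":[0,0,0]},{"translation":[0,2,83],"turn":[0,0,0]},{"translation":[0,2,83],"turn":[0,0,0]}]'
python3 -m inch '[{"translation":[0,0,0],"turn":[0,0,0]},{"translation":[0,0,0],"turn":[0,0,0]},{"translation":[0,0,0],"turn":[0,0,0]},{"translation":[0,0,0],"turn":[0,0,0]},{"translation":[0,0,0],"turn":[0,0,0]},{"translation":[0,0,0],"turn":[0,0,0]},{"translation":[0,0,0],"turn":[0,0,0]}]' 1 30
```

```text
time: 14.63
eef_pos: [0.5694, -0.0178, 0.0664]
tcp_rot: [-2.479, -1.927, -0.0]
ft_force: [-0.0, 0.3, 0.6]
opening: 0.0502
time: 15.22
eef_pos: [0.5699, -0.0171, 0.0668]
tcp_rot: [-2.478, -1.928, -0.002]
ft_force: [0.1, 2.0, 3.0]
opening: 0.0135
```

```bash
python3 -m inch '[{"translation":[2,0,0],"turn":[0,0,0]},{"translation":[5,0,0],"turn":[0,0,0]},{"translation":[8,0,0],"turn":[0,0,0]},{"translation":[11,0,0],"turn":[0,0,0]}]'
python3 -m inch '[{"translation":[3,0,0],"turn":[0,0,0]},{"translation":[7,0,0],"turn":[0,0,0]},{"translation":[11,0,0],"turn":[0,0,0]},{"translation":[15,0,0],"turn":[0,0,0]},{"translation":[19,0,0],"turn":[0,0,0]},{"translation":[23,0,0],"turn":[0,0,0]},{"translation":[27,0,0],"turn":[0,0,0]},{"translation":[31,0,0],"turn":[0,0,0]},{"translation":[33,0,0],"turn":[0,0,0]},{"translation":[33,0,0],"turn":[0,0,0]}]'
python3 - <<'E'
from h import *
p,d,T=snap('wrist','w9');snap('side','s9')
s=get_state();print(s['opening'])
Y=np.array([.245,.97,0]);print('ext',Y@(s['eef_pos']-np.array([.5699,-.0171,0])))
cv2.imwrite('pics/w9c.png',cv2.resize(p[60:260,180:420],None,fx=3,fy=3,interpolation=2)[:,:,::-1])
E
```

```text
time: 15.55
eef_pos: [0.5724, -0.0072, 0.0669]
tcp_rot: [-2.479, -1.927, -0.001]
ft_force: [-1.9, -4.1, 1.7]
opening: 0.014
time: 16.38
eef_pos: [0.5806, 0.0255, 0.0668]
tcp_rot: [-2.479, -1.928, -0.0]
ft_force: [-1.8, -4.2, 3.5]
opening: 0.0136
0.01353632023598565
ext 0.04334738548760237
```

View pics/w9c.png

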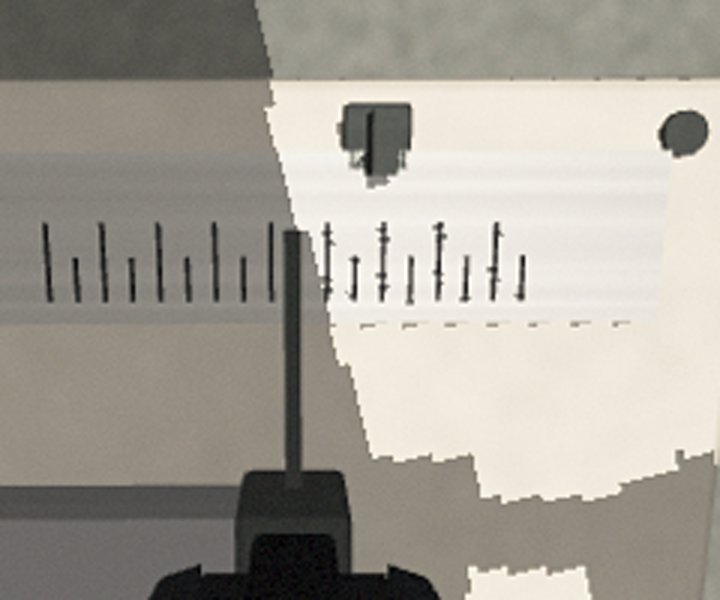

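View pics/w9.png

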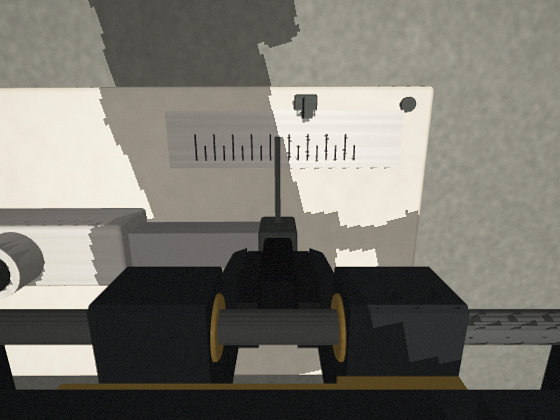

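The pointer is at crop column 292 (about 44 mm) and the tab's foot is centred near 376, so about 15 mm remain. I'll move 13 mm and look again.

```bash
python3 -m inch '[{"translation":[3,0,0],"turn":[0,0,0]},{"translation":[6,0,0],"turn":[0,0,0]},{"translation":[9,0,0],"turn":[0,0,0]},{"translation":[12,0,0],"turn":[0,0,0]},{"translation":[13.5,0,0],"turn":[0,0,0]},{"translation":[13.5,0,0],"turn":[0,0,0]},{"translation":[13.5,0,0],"turn":[0,0,0]}]'
python3 - <<'E'
from h import *
p,d,T=snap('wrist','w10');snap('side','s10')
s=get_state();print(s['opening'])
Y=np.array([.245,.97,0]);print('ext',Y@(s['eef_pos']-np.array([.5699,-.0171,0])))
cv2.imwrite('pics/w10c.png',cv2.resize(p[80:200,220:340],None,fx=5,fy=5,interpolation=2)[:,:,::-1])
E
```

```text
time: 17.07
eef_pos: [0.5836, 0.0377, 0.0668]
tcp_rot: [-2.479, -1.927, 0.001]
ft_force: [-2.6, -5.1, 3.1]
opening: 0.0141
0.013855321377337351
ext 0.05643333317841959
```

View pics/w10c.png

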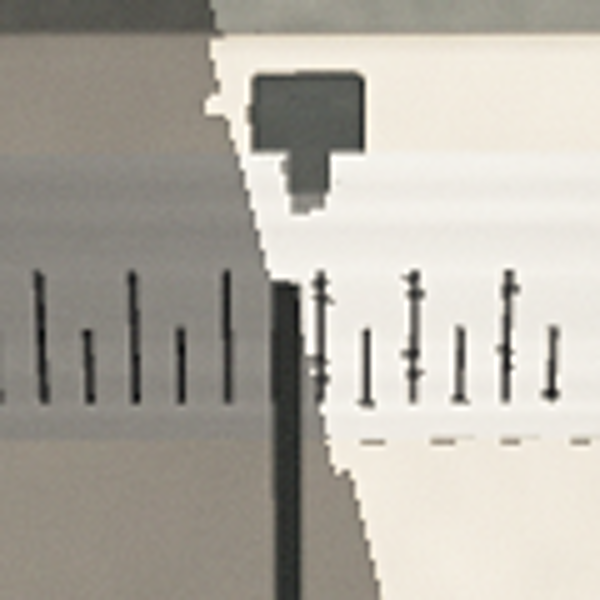

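The pointer tip is at column 286 and the tab blade is centred at 308. At 9.4 px/mm that leaves about 2.4 mm.

```bash
python3 -m inch '[{"translation":[1,0,0],"turn":[0,0,0]},{"translation":[2,0,0],"turn":[0,0,0]},{"translation":[3,0,0],"turn":[0,0,0]},{"translation":[3,0,0],"turn":[0,0,0]},{"translation":[3,0,0],"turn":[0,0,0]},{"translation":[3,0,0],"turn":[0,0,0]}]'
python3 - <<'E'
from h import *
p,d,T=snap('wrist','w11');snap('side','s11');snap('scene','c11')
s=get_state();print(s['opening'])
Y=np.array([.245,.97,0]);print('ext',Y@(s['eef_pos']-np.array([.5699,-.0171,0])))
cv2.imwrite('pics/w11c.png',cv2.resize(p[80:200,220:340],None,fx=5,fy=5,interpolation=2)[:,:,::-1])
E
```

```text
time: 17.67
eef_pos: [0.5842, 0.04, 0.0668]
tcp_rot: [-2.48, -1.926, 0.002]
ft_force: [-2.1, -6.2, 2.7]
opening: 0.0137
0.013866978614972362
ext 0.058853625625157925
```

View pics/w11c.png

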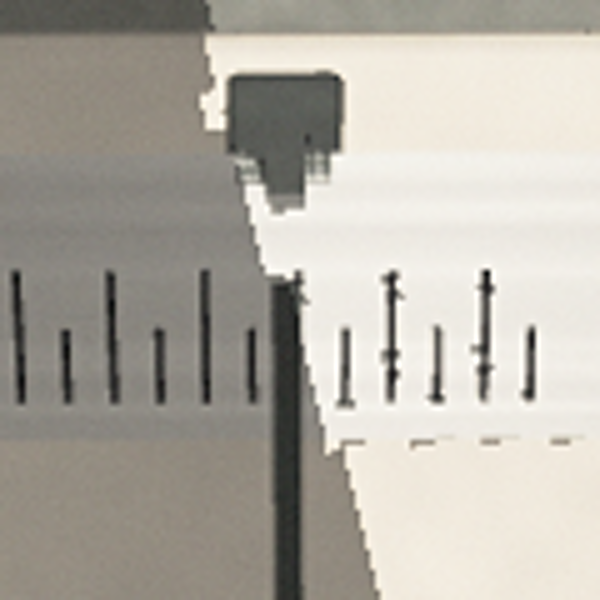

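View pics/s11.png

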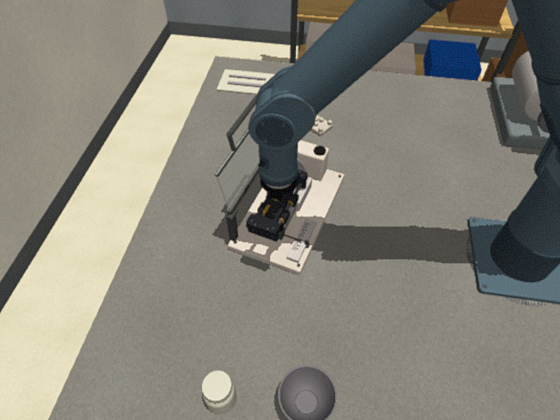

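```bash
python3 - <<'E'
from h import *
Y=np.array([.245,.97,0])
for i in range(8):
    capture('scene')
    s=get_state();print(s['time'],(1000*Y@(s['eef_pos']-np.array([.5699,-.0171,0]))).round(2),s['ft_force'].round(1),abs(s['qd']).max().round(4))
p,d,T=snap('wrist','w12')
cv2.imwrite('pics/w12c.png',cv2.resize(p[80:200,220:340],None,fx=5,fy=5,interpolation=2)[:,:,::-1])
c=cv2.imread('pics/c11.png');cv2.imwrite('pics/c11c.png',cv2.resize(c[130:280,160:360],None,fx=3.5,fy=3.5))
E
```

```text
17.8667 58.87 [-1.4 -4.1  3.5] 0.0017
17.9167 58.87 [-1.5 -5.1  2.2] 0.0019
17.9667 58.84 [-1.8 -5.9  2.9] 0.0018
18.0167 58.89 [-1.5 -5.1  3.1] 0.0016
18.0667 58.86 [-2.2 -4.9  3.4] 0.0012
18.1167 58.84 [-1.6 -5.7  2.9] 0.0015
18.1667 58.85 [-1.8 -5.1  2.6] 0.0013
18.2167 58.85 [-2.3 -5.3  2.4] 0.002
```

View pics/w12c.png

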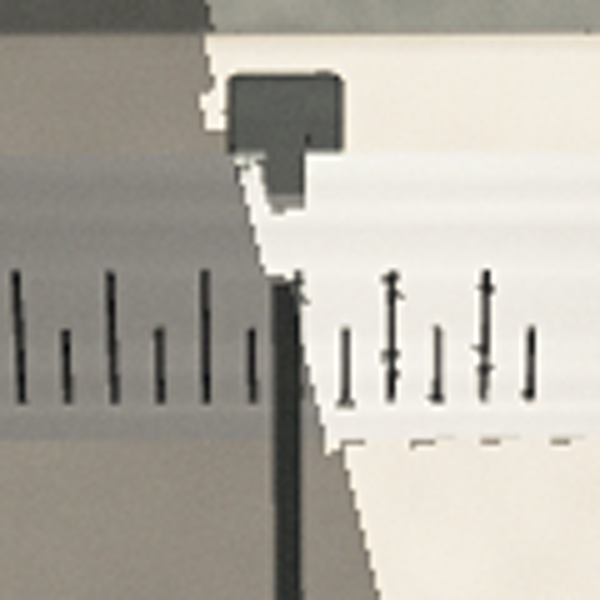

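View pics/c11c.png

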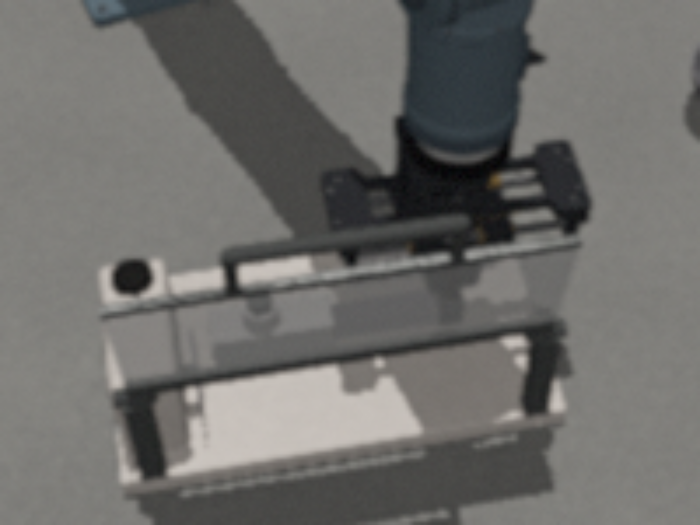

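The wrist view shows the pointer at column 286, with the tab blade at 285 and its foot centred at 286, so they line up. The scene view shows the guard still up. The hold is steady, so I'm handing it in.

```bash
python3 -c "
from rig import *
print(sign_off())"
```

```text
the job is handed in; nothing more can be done
None
```

The job is handed in: the guard is up on its stop, the lock button is down, and the gripper was holding the stop arm with its pointer on the tab. `sign_off()` gave no verdict.

- **Guard:** I swung it up by its bar at about 0.08–0.1 m/s until it met the stop, then let go. The stop pushed back with about 18 N after roughly 200 mm of travel. Midway my arc was slightly too wide and the wrist force reached about 33 N. I tightened the arc and it dropped. The guard was still up in the last picture.
- **Lock button:** It bottomed out with the fingertips at 80 mm height, which matches the full 7 mm of travel. The force there peaked at about 36 N, and the arm then slid freely.
- **Stop arm:** I drew it out to about 58.8 mm. In the last wrist picture the pointer was within about 0.2 mm of the tab's centre. It held to within ±0.03 mm for 0.35 s against about 5–6 N from the return spring, gripped with 30 N.
- **Left alone:** I did not touch the tab, and the bowl, jar and cast looked unmoved in the side pictures. I checked those by eye and did not measure them.

The clock stood at about 18.3 s. Position estimates from the different camera views disagreed by a few millimetres (the tab by up to about 6 mm), so I set the final alignment from the close wrist pictures.

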